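# Draw the long strut out of the parts carrier

### The job

Slide the carrier's clear cover (the one with the orange tab) open until the catch holds it fully open, then take the metal strut, which is longer than the opening, out through it by tilting one end up first. Finish while still holding the strut in the gripper, still and roughly level, all of it a hand's breadth above the open cover and touching nothing else; leave the cover open and the other things on the bench where they are.

Things in the scene. Friction and masses are not known exactly. Their poses are not given: they have to be found in the camera images.
- tote: black small-parts carrier, fixed on the bench. Origin: on the bench, under the centre of its strut compartment; y along the compartment, x across it away from the robot, z up. Compartment inside: x -80 to 80, y -190 to 190 mm, floor z = 5, walls 8-10 mm thick, top z = 90; aluminium rails on both long rims (|x| 85-92) up to z = 98. From x = 90 to 288: coloured insets, below z = 90.
- opening (a point): centre of the opening in the compartment's roof, 160 mm in x by 170 mm in y, at the height of the roof decks' top, 90 mm above the bench; at (0, -55, 90) mm in the carrier's frame, axes as the carrier's
- deck_edge (a point): edge of the long grey fixed roof deck: at y = 30 mm in the carrier's frame; the deck runs from here to y = 190, underside z = 84, top z = 90 mm, room for the strut below it
- lip_edge (a point): edge of the short grey fixed roof deck: at y = -140 mm in the carrier's frame; it runs from here to y = -190, underside z = 84, top z = 90 mm
- cover (a joint): clear sliding cover (172 mm in y, 5 mm thick, top 95.5 mm above the bench), in m: 0 = opening covered; grows as it slides to the carrier's +y over the long deck; end stop 0.173 = opening free. Starts at 0 to 0.05. Friction about 1.2 N; a spring catch resists with about 5 N between 0.155 and 0.163 and beyond that holds the cover open.
- tab (a point): centre of the cover's orange upright grip tab: 14 mm thick along the carrier's y, 50 mm along x, 33 mm tall above the cover, its top 129 mm and this point 114 mm above the bench. It moves with the cover: at y = 15 mm in the carrier's frame with the cover at 0, y = 188 mm fully open
- strut_center (a point): centre of the strut: a straight, rigid, zinc-plated perforated metal channel (300 mm long, 22 mm wide, 24 mm high, about 0.24 kg, centre of mass here) lying flat on the compartment's floor with both ends under the decks; x along its length, z up
- strut: the strut itself; origin and axes as strut_center
- strut_end_a (a point): middle of the strut's end face at its +x end (150 mm from the centre)
- strut_end_b (a point): middle of the strut's end face at its -x end (150 mm from the centre)
- wrench_big: big open-ended/ring wrench, steel, 190 mm long, lying flat; origin at mid-length on its underside; a bystander, to be left alone
- wrench_small: small wrench, steel, 150 mm long, lying flat; origin at mid-length on its underside; a bystander, to be left alone
- goggles: clear safety glasses with blue temples, 140 mm wide, 50 mm high; origin under the nose bridge; a bystander, to be left alone
- oil: white oil bottle with red cap, 56 mm across, 130 mm high, standing; origin at its underside; a bystander, to be left alone
- tape: grey roll of tape, 90 mm across, 30 mm high, lying flat; origin at its underside; a bystander, to be left alone
- bin: small yellow open bin 110 x 90 x 50 mm; origin at its underside; a bystander, to be left alone
- bracket: brass-coloured U bracket with a bolt, 70 x 54 x 44 mm, lying on the filling of the yellow inset of the carrier; origin at its underside; a bystander, to be left alone

How it is judged:
On the way, in this order (a step that is already met when the one before it is completed fails the run):
1. the cover is slid open past its catch (value of joint cover above 0.166 m), for 0.2 s.
2. one end of the strut is raised through the opening while the other is still inside (((height (world z) of strut_end_a above 0.11 m and height (world z) of strut_end_b below 0.08 m) or (height (world z) of strut_end_b above 0.11 m and height (world z) of strut_end_a below 0.08 m))), for 0.1 s.
At the end, for the whole second after the job is handed in: The cover is still in its open catch (joint above 0.166), and the gripper's fingers hold the strut at rest (below 0.03 m/s), level within 17 degrees, both ends more than 0.16 m above the bench (the cover's top is at 0.096 m), not touching the carrier or its cover (value of joint cover above 0.166 m and height (world z) of each of strut_end_a, strut_end_b above 0.16 m and angle between strut_center's own x axis and vertical between 1.27 and 1.87 rad and contact force between strut and the fingers above 2 N and contact force between strut and tote below 0.1 N and linear speed of strut below 0.03 m/s); the arm keeps its last pose, push and grip.
It fails at once if one of the other loose things (wrenches, glasses, bottle, tape, bin, bracket) is displaced by more than 40 mm (distance of any of wrench_big, wrench_small, goggles, oil, tape, bin, bracket from where it was at the start of the episode above 0.04 m).
It also fails if it takes over 54 s, if anything falls off the work surface, if the arm or the gripper's body presses on something with over 40 N, if the wrist force passes 120 N, or if a joint passes its speed limit or range.

### The arm

A 6-joint arm with a two-finger parallel gripper is mounted at the origin on the work surface. World frame = base frame: x ahead of the robot, y to its left, z up, the work surface at z = 0. Lengths are in m, angles in rad, forces in N, time in s.
With the tool pointing down it reaches from about 0.35 to 0.975 m from the base axis. Payload 4.9 kg.
Tool frame: the origin (TCP) lies at the very end of the fingers, on their centre line; the grasp point (between the pads) lies 19 mm behind it; z points along the fingers, x is the direction in which the jaws open and shut, and the axes are right-handed (so a half turn about z gives the same grasp; the last joint's range is limited). The gripper opens to 85 mm and grips with 20 to 120 N. Pads are 22 mm wide; open, the fingers measure 114 mm over their backs; the gripper's body (76 mm by 85 mm) begins 54 mm behind the grasp point. The pads swing forward as they close: fully open they stand 13 mm farther back than shut.
Start: joints at [-1.295, 0.053, 1.613, -0, 1.476, -0.119], TCP at [0.24, -0.577, 0.231] pointing down, gripper open.
Joint ranges: [-3.01, 3.01], [-1.01, 2.22], [0.06, 2.58], [-1.02, 4.17], [0.09, 2.62], [-3.14, 3.14]. Speed limits (rad/s): [2.57, 2.57, 3.14, 3.14, 3.14, 3.14].

### API

Orientations are given as a rotation vector (axis times angle).
In Python, from station import ctrl gives the robot as it stands.
- The arm moves only by the shell command python3 -m handwheel 'ROWS' [OPENING] [FORCE]. ROWS is a JSON object of lists of equal length, an entry for each row: "offset": the shift along the world's x, y, z in units of 40 mm (1.0 is 40 mm), a list of three; "roll": the turn about the world's z in units of 6 degrees (1.0 is 6 degrees). A call has exactly 10 rows; each row is the pose to reach, as a shift and turn from the pose commanded when the call began; what a row does not reach only later rows make up. A row lasts 1/10 s, in which the tool goes at most 50 mm and 8.59 degrees, less where a joint would pass 70% of its speed; a pose out of reach is approached as far as the arm can. A call with a gripper value outside its range is refused whole. OPENING is the finger opening in mm, from 0 to 85.4, set as the call begins (- or left out, the last holds). The fingers move at their own pace and stop on an object; FORCE is the grip in N (left out, the last holds). Time passes only in rows, so rows that repeat a pose let the fingers close, or fill a call up. It gives the time, the measured TCP pose, the force and the opening at its end, in the units of the state.
- ctrl.get_obs(): the state, without advancing time (a new reading comes with each control period).
- ctrl.get_image(name): name is "scene" or "top"; returns a dict with "img" (400x640x3 uint8, red, green, blue), "fx", "fy", "cx", "cy" (pixels), "k1" (the pictures are not rectified: a ray, as slopes to the right and down, at radius r is drawn at 1 + k1 r^2 times it, then the intrinsics apply), "T" (4x4, takes a point from camera to world coordinates). Camera axes: x right, y down, z forward; pixel columns grow to the right and rows downward; lengths in m; the calibration is good to about 2 mm. A picture is of the moment at which its call begins. There is no depth.
- ctrl.finish_job(): hands the job in, once; it reports no verdict.
The state is a dict: "t": time; "q": joint angles; "dq": joint speeds; "effort": joint torques, N m; "tool_pos": TCP position; "tool_rot": TCP orientation; "contact_force": force on the tool from outside, world axes, zero at the start; "wrist_torque": the same for the moment, N m; "opening": finger opening in m.
Only numpy, scipy, OpenCV 4.12 (cv2) and the standard library are available. Lean on these libraries where they do the work, as an engineer would, in place of code of your own. Each camera call takes 0.05 s, during which the arm holds its last target.

## Working session

There is one attempt and no reset: what is moved stays moved. The work goes in short steps, Python scripts to look and compute and a shell command to move; the robot and the scene stay as the last step left them, time stands still between calls to the robot, and variables do not carry over. Pictures are saved under pics/ and viewed, and the job is handed in when it is done.

```bash
ls; mkdir -p pics
python3 - <<'E'
from station import ctrl
import cv2
o=ctrl.get_obs()
print({k:(v if not hasattr(v,'round') else v) for k,v in o.items()})
for n in("scene","top"):
    d=ctrl.get_image(n); cv2.imwrite(f"pics/{n}0.png",d["img"][:,:,::-1]); print(n,d["fx"],d["fy"],d["cx"],d["cy"],d["k1"],d["T"])
E
```

```text
pics
{'t': 0.0, 'q': array([-1.29501787e+00,  5.33660934e-02,  1.61430086e+00, -5.36738043e-07,
        1.47601065e+00, -1.18999539e-01]), 'dq': array([ 0.00062199,  0.00061527, -0.00125865,  0.00036374, -0.00047657,
       -0.00149967]), 'effort': array([-1.48457115e-03, -3.93687129e+01, -3.70176387e+01, -1.83637499e-04,
        7.03095211e-03,  5.04391302e-07]), 'tool_pos': array([ 0.24020505, -0.57631643,  0.23005321]), 'tool_rot': array([-2.61282437e+00,  1.74190758e+00,  2.48950723e-03]), 'contact_force': array([-0.10595943, -0.53220765,  0.1601984 ]), 'wrist_torque': array([ 0.00798297,  0.02314375, -0.01683065]), 'opening': 0.08557150300054478}
scene 430.67885270910114 430.67885270910114 325.8896331592295 198.41044348812792 0.00014515618091138157 [[-0.66317002  0.54689162 -0.51099421  1.16711843]
 [ 0.74842571  0.4772127  -0.46057247  0.54440314]
 [-0.00803029 -0.68787906 -0.7257809   0.98408907]
 [ 0.          0.          0.          1.        ]]
top 491.6960336208769 491.6960336208769 313.527678953202 193.65621207366434 -0.13354269878982913 [[-2.52465486e-02 -9.87855263e-01  1.53312068e-01  3.28093061e-01]
 [-9.99667201e-01  2.57607423e-02  1.36804838e-03  2.80871846e-03]
 [-5.30086648e-03 -1.53226508e-01 -9.88176876e-01  1.40248128e+00]
 [ 0.00000000e+00  0.00000000e+00  0.00000000e+00  1.00000000e+00]]
```

View pics/scene0.png

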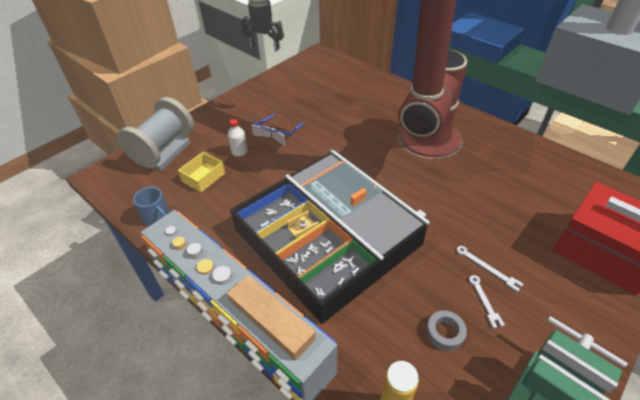

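View pics/top0.png

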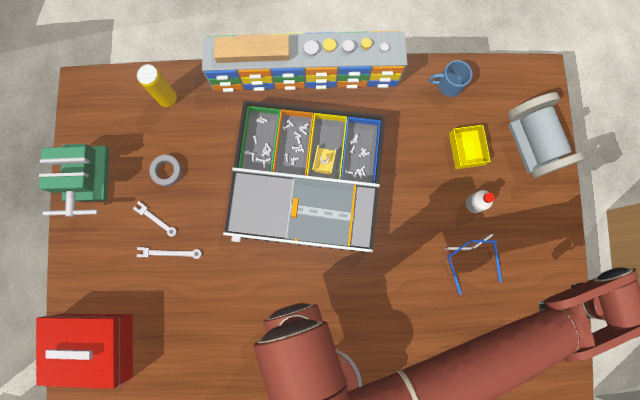

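The carrier is seen from above at about (230-380, 105-250), long deck on the left (+y), tab at (295,208) and strut at about (300-350, 212). I'll enlarge it.

```bash
cat > h.py <<'E'
import numpy as np, cv2
from station import ctrl
def ray(d,u,v):
    x=np.array([(u-d["cx"])/d["fx"],(v-d["cy"])/d["fy"]]); s=x.copy()
    for _ in range(20): s=x/(1+d["k1"]*(s@s))
    T=d["T"]; return T[:3,3],T[:3,:3]@np.r_[s,1]
def at_z(d,u,v,z):
    o,r=ray(d,u,v); return o+r*(z-o[2])/r[2]
def proj(d,P):
    P=np.atleast_2d(P); T=d["T"]; c=(P-T[:3,3])@T[:3,:3]
    s=c[:,:2]/c[:,2:]; s=s*(1+d["k1"]*(s**2).sum(1,keepdims=True))
    return s*[d["fx"],d["fy"]]+[d["cx"],d["cy"]]
def crop(d,u0,v0,u1,v1,k,name):
    im=cv2.resize(d["img"][v0:v1,u0:u1],None,fx=k,fy=k,interpolation=cv2.INTER_CUBIC)
    cv2.imwrite(name,im[:,:,::-1])
E
python3 - <<'E'
from h import *
d=ctrl.get_image("top"); crop(d,220,95,400,255,4.4,"pics/topc.png")
d=ctrl.get_image("scene"); crop(d,225,140,435,315,3.8,"pics/scenec.png")
E
```

```text
(no output)
```

View pics/topc.png

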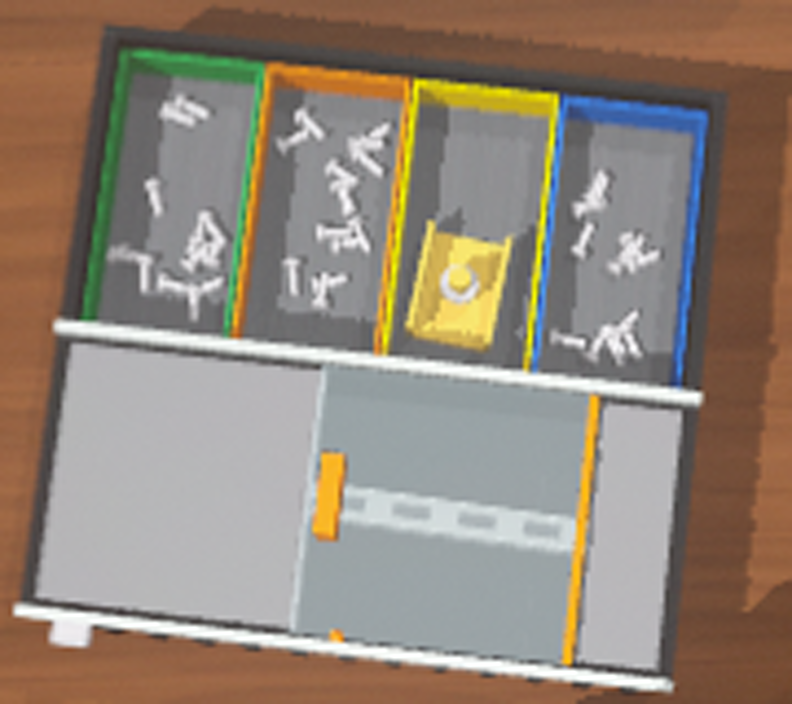

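View pics/scenec.png

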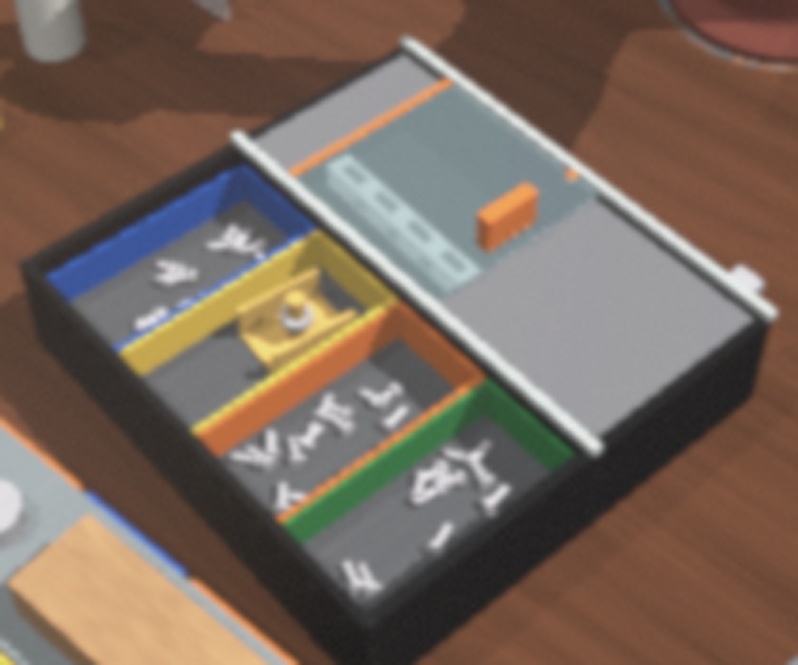

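Run:
```python
from h import *
from scipy.optimize import least_squares
dt=ctrl.get_image("top"); ds=ctrl.get_image("scene")
ct=lambda a:np.array(a)/4.4+[220,95]-0.4
cs=lambda a:np.array(a)/3.8+[225,140]-0.4
# carrier-frame (x,y,z); rails' half length L unknown -> param
T=[((88,1,98),(56,327)),((88,-1,98),(702,398)),((-88,1,98),(15,610)),((-88,-1,98),(672,686))]
S=[((-88,-1,98),(405,42)),((-88,1,98),(775,315)),((88,-1,98),(235,137)),((88,1,98),(600,450))]
def W(p,P):
    P=np.array(P,float)/1000;c,s=np.cos(p[2]),np.sin(p[2])
    return np.array([p[0]+c*P[0]-s*P[1],p[1]+s*P[0]+c*P[1],P[2]])
def res(p):
    r=[]
    for d,L,f in((dt,T,ct),(ds,S,cs)):
        for P,uv in L:
            Q=(P[0],P[1]*p[3]*1000,P[2]); r+=list(proj(d,W(p,Q))[0]-f(uv))
    return np.array(r)
s=least_squares(res,[.55,0,-.1,.2]); p=s.x; print(p,res(p).round(1))
np.save("p.npy",p)
# carrier coords of points
def C(w): 
    c,s_=np.cos(p[2]),np.sin(p[2]);a=w[:2]-p[:2]; return np.round([1000*(c*a[0]+s_*a[1]),1000*(-s_*a[0]+c*a[1])],1)
for n,uv,z in [("tabtop a",(323,453),.129),("tabtop b",(346,453),.129),("tabtop c",(313,538),.129),("tabtop d",(336,538),.129),
  ("cover edge",(322,365),.0955),("cover edge2",(293,630),.0955),("orange",(594,397),.0955),("orange2",(568,662),.0955),
  ("strut r up",(577,519),.029),("strut r dn",(574,551),.029),("strut l up",(345,485),.029),("strut l dn",(345,520),.029)]+[("hole%d"%i,h,.029) for i,h in enumerate([(411,511),(477,521),(543,529)])]:
    w=at_z(dt,*ct(uv),z); print(n,w.round(4),C(w))
for n,uv,z in [("S hole",(358,173),.029),("S hole",(391,205),.029),("S hole",(423,236),.029),("S hole",(457,268),.029),("tabtop",(478,217),.129),("tabtop",(532,185),.129)]:
    w=at_z(ds,*cs(uv),z); print(n,w.round(4),C(w))
```

```text
[ 0.48938285  0.03894496 -0.1383305   0.19964813] [-0.3  0.1 -0.7  0.1 -0.   0.1 -0.2 -0.2 -0.4 -0.7 -0.2  0.2 -0.1 -0.6
 -0.2 -0.1]
tabtop a [0.5167 0.0586 0.129 ] [24.4 23.2]
tabtop b [0.5164 0.0449 0.129 ] [25.9  9.6]
tabtop c [0.4661 0.0654 0.129 ] [-26.8  23. ]
tabtop d [0.4657 0.0518 0.129 ] [-25.2   9.5]
cover edge [0.5764 0.0596 0.0955] [83.3 32.5]
cover edge2 [0.4141 0.0802 0.0955] [-80.2  30.5]
orange [ 0.5521 -0.1068  0.0955] [  82.2 -135.7]
orange2 [ 0.3906 -0.0851  0.0955] [ -80.8 -136.5]
strut r up [ 0.4847 -0.0985  0.029 ] [  14.3 -136.8]
strut r dn [ 0.4642 -0.0959  0.029 ] [  -6.3 -137. ]
strut l up [0.5105 0.0492 0.029 ] [19.5 13.1]
strut l dn [0.4879 0.0497 0.029 ] [-2.9 10.4]
hole0 [0.4926 0.0074 0.029 ] [  7.6 -30.8]
hole1 [ 0.4851 -0.0346  0.029 ] [  5.9 -73.4]
hole2 [ 0.4789 -0.0766  0.029 ] [   5.5 -115.9]
S hole [ 0.4662 -0.1167  0.029 ] [  -1.5 -157.3]
S hole [ 0.4759 -0.0717  0.029 ] [   1.9 -111.4]
S hole [ 0.485  -0.0296  0.029 ] [  5.1 -68.5]
S hole [0.4935 0.0128 0.029 ] [  7.7 -25.4]
tabtop [0.5161 0.0482 0.129 ] [25.1 12.8]
tabtop [0.4648 0.0574 0.129 ] [-26.9  14.9]
```

The fit is consistent: residuals are under 0.7 px, the tab measures 14×50 mm and the cover is at about 0. The carrier is at (0.489, 0.039) with yaw -7.9°. Next I move with closed fingers to the -y side of the tab, jaws along the carrier's x.

```bash
python3 -m handwheel '{"offset":[[0.2,0.5,0],[0.5,1.2,0],[0.8,2.0,0],[1.2,2.8,0],[1.5,3.6,0],[1.8,4.4,0],[2.2,5.2,0],[2.5,6.0,0],[2.8,6.8,0],[3.1,7.5,0]],"roll":[0.3,0.8,1.3,1.8,2.3,2.8,3.3,3.8,4.3,4.8]}' 0 40; python3 -m handwheel '{"offset":[[0.3,0.8,0],[0.6,1.6,0],[1.0,2.4,0],[1.3,3.2,0],[1.7,4.0,0],[2.0,4.8,0],[2.4,5.6,0],[2.7,6.4,0],[3.0,7.0,0],[3.05,7.27,0]],"roll":[0.5,1.0,1.5,2.0,2.5,3.0,3.5,4.0,4.5,4.8]}'
```

```text
t: 1.3
tool_pos: [0.3647, -0.2754, 0.2314]
tool_rot: [2.966, -1.034, 0.001]
contact_force: [1.0, 0.1, -0.2]
opening: -0.0001
t: 2.3
tool_pos: [0.4869, 0.0157, 0.2313]
tool_rot: [-3.13, 0.261, 0.0]
contact_force: [-0.4, -1.1, 0.5]
opening: -0.0003
```

```bash
python3 -m handwheel '{"offset":[[0,0,-0.5],[0,0,-1.2],[0,0,-1.9],[0,0,-2.5],[0,0,-2.9],[0,0,-3.08],[0,0,-3.08],[0.02,0.12,-3.08],[0.05,0.35,-3.08],[0.1,0.7,-3.08]],"roll":[0,0,0,0,0,0,0,0,0,0]}'; python3 -m handwheel '{"offset":[[0.03,0.2,0],[0.06,0.4,0],[0.1,0.7,0],[0.14,1.0,0],[0.18,1.3,0],[0.22,1.6,0],[0.26,1.9,0],[0.3,2.15,0],[0.33,2.4,0],[0.35,2.5,0]],"roll":[0,0,0,0,0,0,0,0,0,0]}'
python3 - <<'E'
from h import *
d=ctrl.get_image("top"); crop(d,220,95,400,255,4.4,"pics/t1.png")
E
```

```text
t: 3.3
tool_pos: [0.4913, 0.0422, 0.1094]
tool_rot: [3.129, -0.269, 0.004]
contact_force: [0.7, -2.9, 1.4]
opening: 0.0001
t: 4.3
tool_pos: [0.5042, 0.1429, 0.1079]
tool_rot: [-3.13, 0.267, 0.001]
contact_force: [-0.1, -1.0, 0.9]
opening: 0.0001
```

View pics/t1.png

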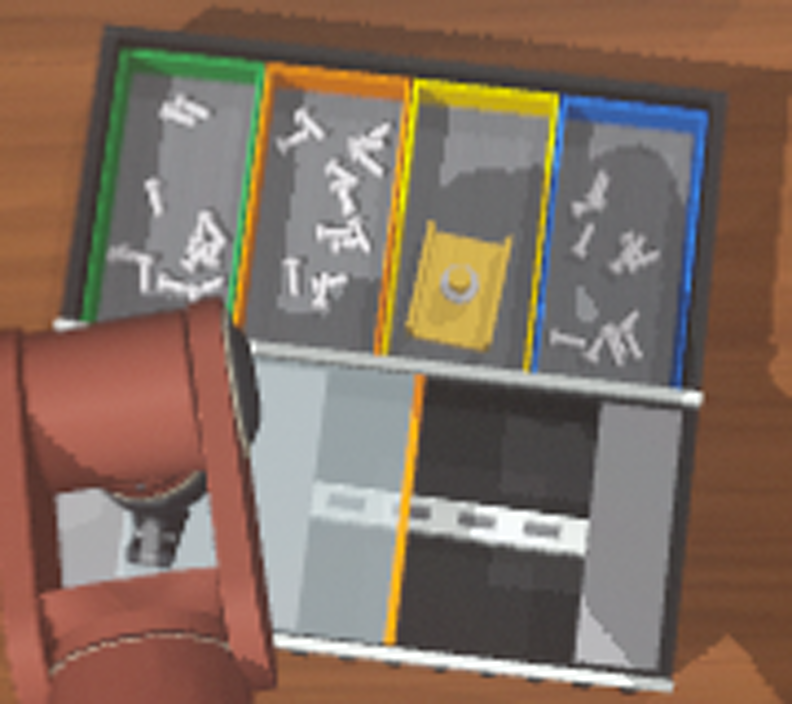

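The cover is following: its orange trailing edge is now at about (405,510). I continue through the catch, slower.

```bash
python3 -m handwheel '{"offset":[[0.04,0.25,0],[0.07,0.5,0],[0.1,0.7,0],[0.12,0.9,0],[0.15,1.05,0],[0.17,1.2,0],[0.18,1.3,0],[0.195,1.4,0],[0.2,1.45,0],[0.2,1.45,0]],"roll":[0,0,0,0,0,0,0,0,0,0]}'
python3 - <<'E'
from h import *
d=ctrl.get_image("top"); crop(d,220,95,400,255,4.4,"pics/t2.png")
p=np.load("p.npy"); o=ctrl.get_obs()
a=o["tool_pos"][:2]-p[:2]; print(a@[-np.sin(p[2]),np.cos(p[2])])
E
```

```text
t: 5.35
tool_pos: [0.5126, 0.2006, 0.1082]
tool_rot: [-3.129, 0.267, -0.001]
contact_force: [0.4, 0.1, -0.6]
opening: -0.0004
0.16319647624301295
```

View pics/t2.png

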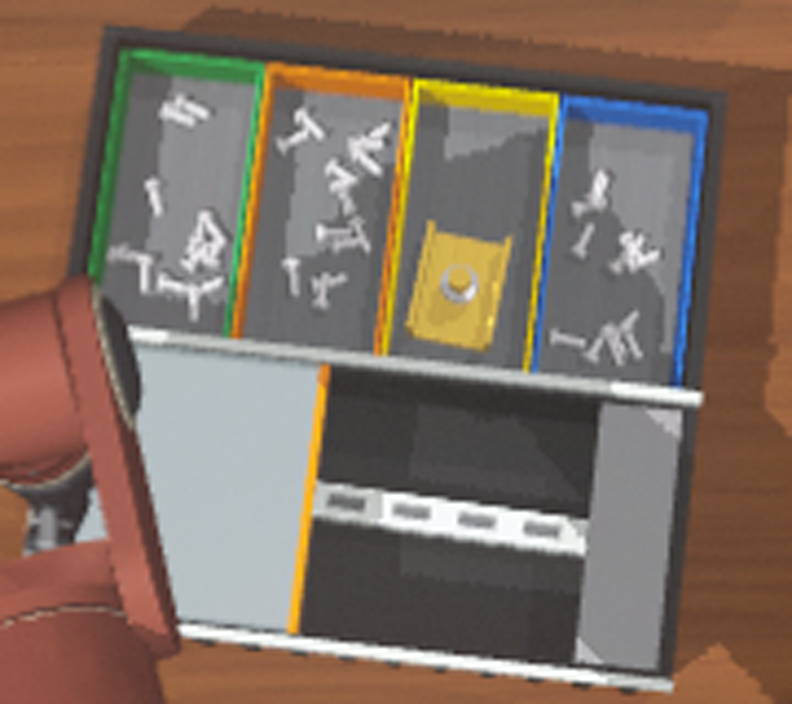

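```bash
python3 -m handwheel '{"offset":[[0.0,0.03,0],[0.01,0.06,0],[0.01,0.09,0],[0.015,0.12,0],[0.02,0.15,0],[0.025,0.18,0],[0.03,0.2,0],[0.03,0.22,0],[0.03,0.22,0],[0.03,0.22,0]],"roll":[0,0,0,0,0,0,0,0,0,0]}'
cat >> h.py <<'E'
p=np.load("p.npy")
def C(w):
    c,s=np.cos(p[2]),np.sin(p[2]);a=w[:2]-p[:2]; return np.round([1000*(c*a[0]+s*a[1]),1000*(-s*a[0]+c*a[1])],1)
ct=lambda a:np.array(a)/4.4+[220,95]-0.4
E
python3 - <<'E'
from h import *
d=ctrl.get_image("top"); crop(d,220,95,400,255,4.4,"pics/t3.png")
for uv in [(324,368),(293,630)]: print(C(at_z(d,*ct(uv),.0955)))
print(C(ctrl.get_obs()["tool_pos"]))
d=ctrl.get_image("scene"); crop(d,225,140,435,315,3.8,"pics/s3.png")
E
```

```text
t: 6.4
tool_pos: [0.5132, 0.2049, 0.1083]
tool_rot: [3.121, -0.267, -0.003]
contact_force: [-3.5, -14.9, 5.9]
opening: 0.0001
[81.6 31. ]
[-80.2  30.5]
[  0.7 167.7]
```

View pics/s3.png

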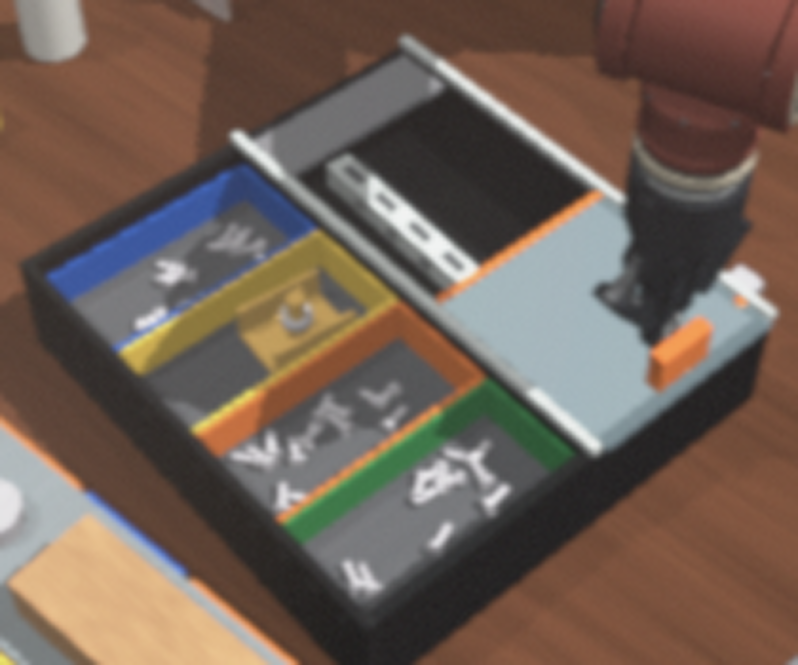

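View pics/t3.png

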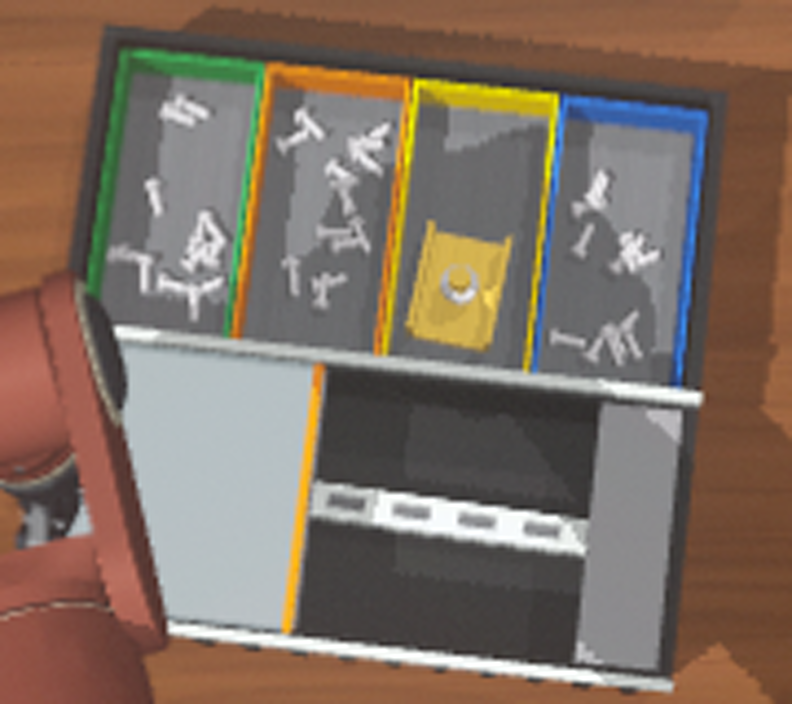

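Force rose to 15 N, so the cover is against its end stop. Now I zoom on the strut's -y end, which the scene camera sees beneath the lip.

Run:
```python
from h import *
d=ctrl.get_image("scene"); crop(d,300,170,360,215,13,"pics/s4.png")
cs=lambda a:np.array(a)/13+[300,170]-0.46
np.save('/dev/null',0) if 0 else None
import pickle; pickle.dump({k:d[k] for k in d if k!='img'},open("ds.pkl","wb"))
```

```text
(no output)
```

View pics/s4.png

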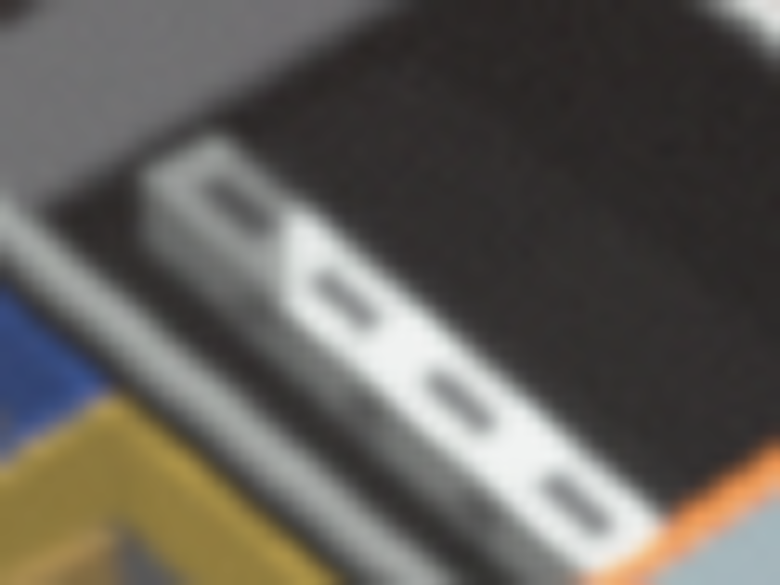

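Run:
```python
from h import *
import pickle; d=pickle.load(open("ds.pkl","rb"))
cs=lambda a:np.array(a)/13+[300,170]-0.46
for uv in [(145,185),(220,135),(180,160),(240,203),(347,300),(460,402),(577,503)]:
    w=at_z(d,*cs(uv),.029); print(uv,w.round(4),C(w))
```

```text
(145, 185) [ 0.4786 -0.1401  0.029 ] [  14.  -178.8]
(220, 135) [ 0.4537 -0.1381  0.029 ] [ -10.9 -180.3]
(180, 160) [ 0.4666 -0.1396  0.029 ] [   2. -180.]
(240, 203) [ 0.468  -0.1185  0.029 ] [   0.5 -158.9]
(347, 300) [ 0.4755 -0.0773  0.029 ] [   2.3 -117. ]
(460, 402) [ 0.483  -0.0353  0.029 ] [  4.  -74.4]
(577, 503) [0.4895 0.0058 0.029 ] [  4.7 -32.8]
```

The near end is at carrier y≈-180, so the strut's centre is at about (6, -31), which agrees with the middle of 7 holes at 42.5 mm pitch. I'll back off, rise, go over y=-57 (25 mm from the centre towards the -y end) and descend.

```bash
python3 -m handwheel '{"offset":[[-0.02,-0.15,0],[-0.04,-0.3,0.2],[-0.06,-0.45,0.7],[-0.1,-0.8,1.2],[-0.2,-1.6,1.5],[-0.3,-2.5,1.5],[-0.4,-3.4,1.5],[-0.5,-4.3,1.5],[-0.6,-5.2,1.5],[-0.66,-5.67,1.5]],"roll":[0,0,0,0,0,0,0,0,0,0]}' 60 25; python3 -m handwheel '{"offset":[[0,0,0],[0,0,-0.2],[0,0,-0.6],[0,0,-1.0],[0,0,-1.4],[0,0,-1.4],[0,0,-1.4],[0,0,-1.4],[0,0,-1.4],[0,0,-1.4]],"roll":[0,0,0,0,0,0,0,0,0,0]}'
python3 - <<'E'
from h import *
d=ctrl.get_image("top"); crop(d,220,95,400,255,4.4,"pics/t5.png")
d=ctrl.get_image("scene"); crop(d,225,120,435,295,3.8,"pics/s5.png")
print(C(ctrl.get_obs()["tool_pos"]))
E
```

```text
t: 7.55
tool_pos: [0.487, -0.02, 0.1688]
tool_rot: [-3.13, 0.271, -0.002]
contact_force: [-0.5, 0.5, -0.4]
opening: 0.06
t: 8.55
tool_pos: [0.4878, -0.0181, 0.113]
tool_rot: [3.13, -0.268, 0.003]
contact_force: [0.4, -0.5, 0.8]
opening: 0.0602
[  6.  -56.8]
```

View pics/s5.png

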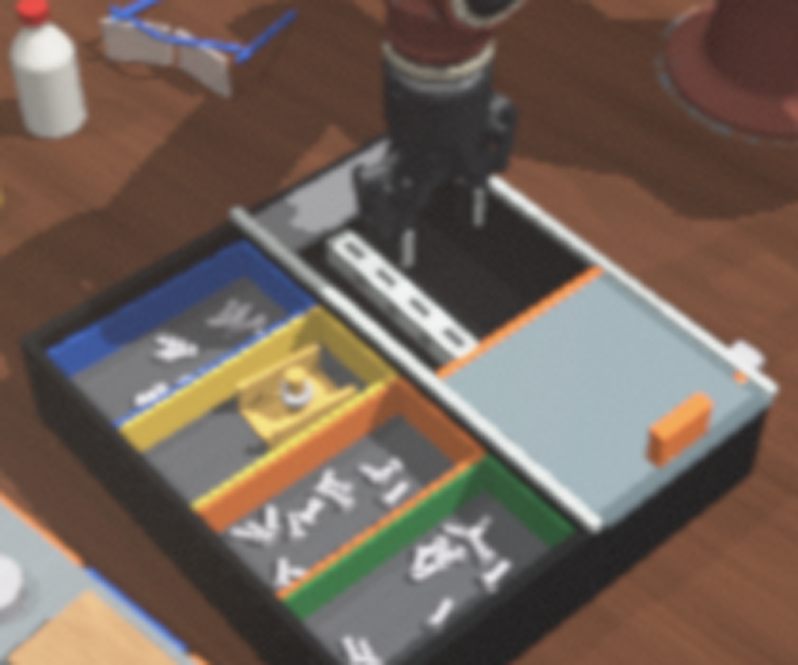

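View pics/t5.png

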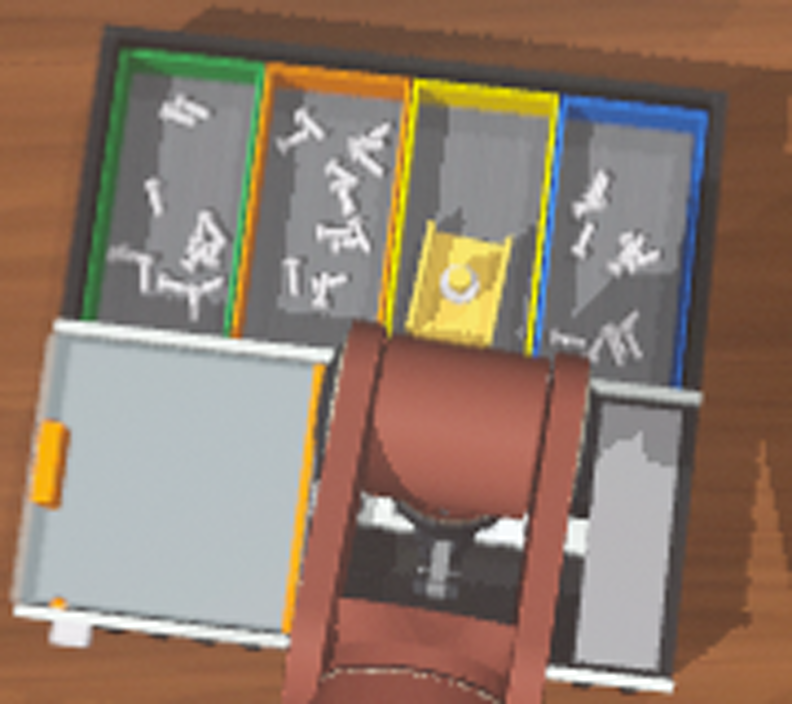

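The cover is open with the tab at the far left (48,463), and the gripper is centred above the strut. Descending and gripping.

```bash
python3 -m handwheel '{"offset":[[0,0,-0.4],[0,0,-0.8],[0,0,-1.2],[0,0,-1.6],[0,0,-1.9],[0,0,-2.2],[0,0,-2.4],[0,0,-2.5],[0,0,-2.5],[0,0,-2.5]],"roll":[0,0,0,0,0,0,0,0,0,0]}'; python3 -m handwheel '{"offset":[[0,0,0],[0,0,0],[0,0,0],[0,0,0],[0,0,0],[0,0,0],[0,0,0],[0,0,0],[0,0,0],[0,0,0]],"roll":[0,0,0,0,0,0,0,0,0,0]}' 0 30
```

```text
t: 9.65
tool_pos: [0.4877, -0.0182, 0.0126]
tool_rot: [3.13, -0.268, 0.001]
contact_force: [0.7, -0.7, 0.1]
opening: 0.0598
t: 10.65
tool_pos: [0.4876, -0.0182, 0.0127]
tool_rot: [3.13, -0.268, 0.001]
contact_force: [-1.1, -0.6, 5.6]
opening: 0.0213
```

```bash
python3 -m handwheel '{"offset":[[0,0,0.1],[0,0,0.2],[0,0,0.3],[0,0,0.4],[0,0,0.5],[0,0,0.6],[0,0,0.6],[0,0,0.6],[0,0,0.6],[0,0,0.6]],"roll":[0,0,0,0,0,0,0,0,0,0]}'
python3 - <<'E'
from h import *
d=ctrl.get_image("scene"); crop(d,285,150,405,240,6.6,"pics/s6.png")
E
```

```text
t: 11.65
tool_pos: [0.487, -0.0181, 0.0358]
tool_rot: [-3.13, 0.268, 0.001]
contact_force: [-0.1, -0.1, -1.9]
opening: 0.0212
```

View pics/s6.png

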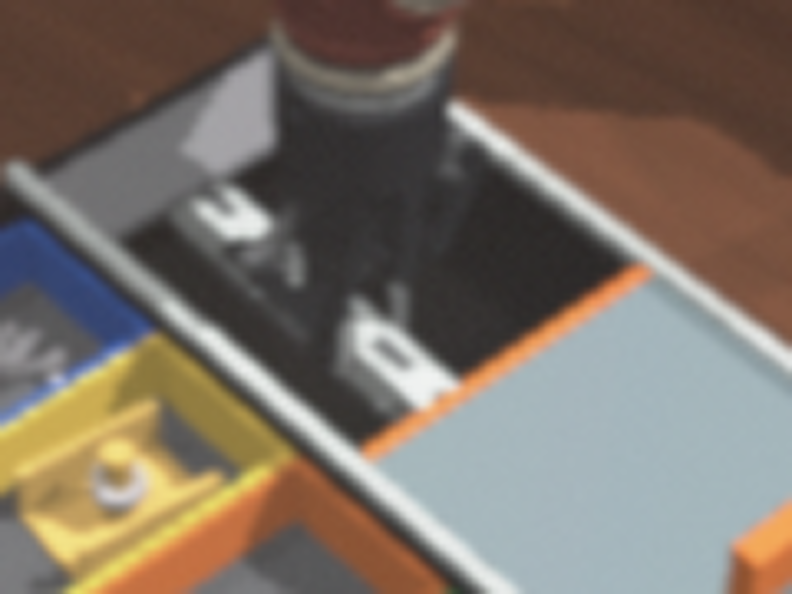

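Lifted and gripped. Next I shift 48 mm along the carrier's +y so the near end clears the lip.

```bash
python3 -m handwheel '{"offset":[[0.02,0.15,0.05],[0.04,0.3,0.1],[0.06,0.45,0.1],[0.08,0.6,0.1],[0.1,0.75,0.1],[0.12,0.9,0.1],[0.14,1.05,0.1],[0.16,1.19,0.1],[0.165,1.19,0.1],[0.165,1.19,0.1]],"roll":[0,0,0,0,0,0,0,0,0,0]}'
python3 - <<'E'
from h import *
d=ctrl.get_image("scene"); crop(d,285,150,405,240,6.6,"pics/s7.png")
d=ctrl.get_image("top"); crop(d,220,95,400,255,4.4,"pics/t7.png")
E
```

```text
t: 12.7
tool_pos: [0.4938, 0.0296, 0.0401]
tool_rot: [3.13, -0.267, -0.0]
contact_force: [0.1, -0.7, -2.6]
opening: 0.0213
```

View pics/s7.png

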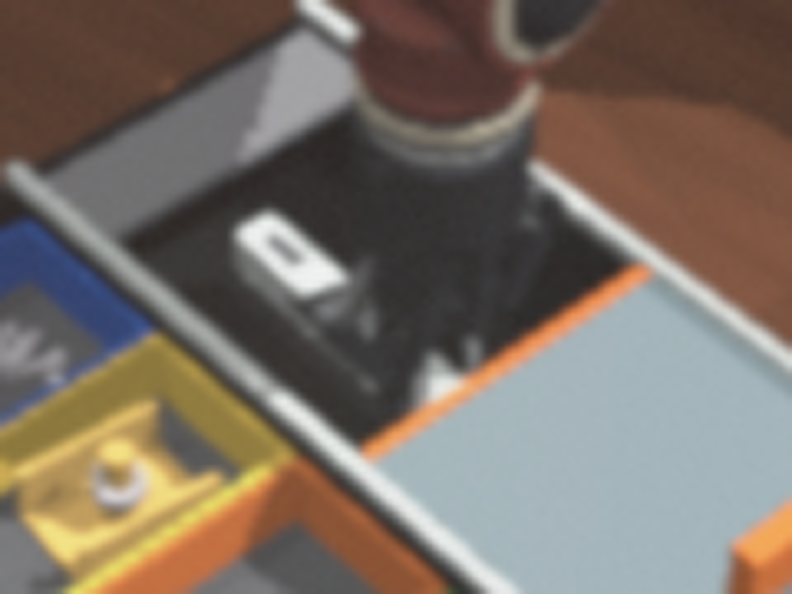

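View pics/t7.png

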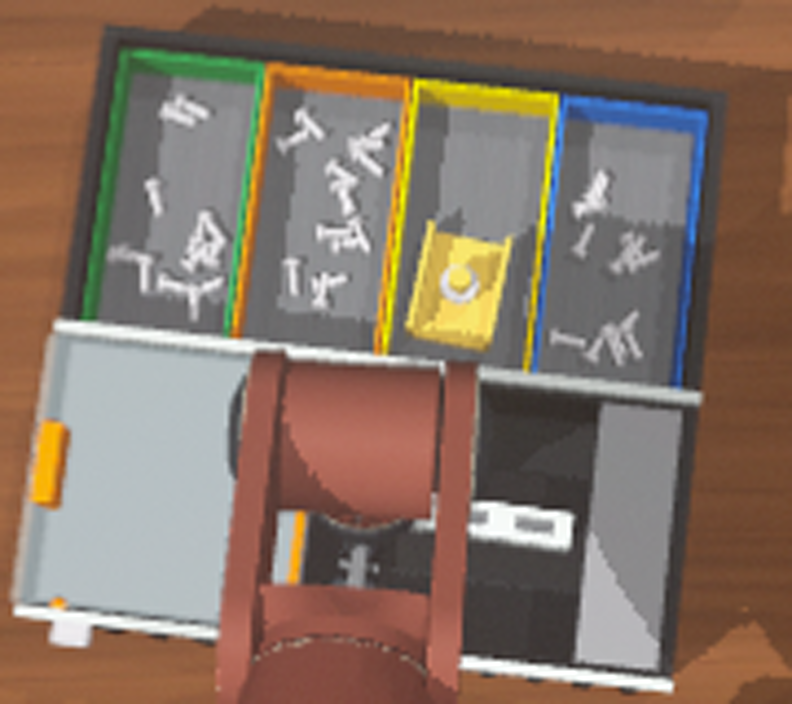

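```bash
cat >> h.py <<'E'
def tri(dt,ut,ds,us):
    # least-squares ray intersection
    A=np.zeros((3,3));b=np.zeros(3)
    for d,u in((dt,ut),(ds,us)):
        o,r=ray(d,*u); r=r/np.linalg.norm(r); M=np.eye(3)-np.outer(r,r); A+=M;b+=M@o
    return np.linalg.solve(A,b)
E
python3 - <<'E'
from h import *
dt=ctrl.get_image("top");ds=ctrl.get_image("scene")
s=lambda a:np.array(a)/6.6+[285,150]-.42
w=tri(dt,ct((574,530)),ds,s((254,225))); print("end",w,C(w))
w=tri(dt,ct((536,524)),ds,s((287,250))); print("hole",w,C(w))
E
```

```text
end [ 0.47386905 -0.09322475  0.05660953] [   2.9 -133. ]
hole [ 0.47794858 -0.06934178  0.05899719] [   3.6 -108.8]
```

The strut hangs level, top at 57 mm, near end at y=-133, so it clears the lip. I raise it now so the deck edge tips the far end down in the pads.

```bash
python3 -m handwheel '{"offset":[[0.01,0.06,0.15],[0.02,0.12,0.3],[0.02,0.12,0.45],[0.02,0.12,0.55],[0.02,0.12,0.65],[0.02,0.12,0.75],[0.02,0.12,0.85],[0.02,0.12,0.92],[0.02,0.12,0.98],[0.02,0.12,0.98]],"roll":[0,0,0,0,0,0,0,0,0,0]}'
python3 - <<'E'
from h import *
d=ctrl.get_image("scene"); crop(d,285,150,405,240,6.6,"pics/s8.png")
d=ctrl.get_image("top"); crop(d,220,95,400,255,4.4,"pics/t8.png")
E
```

```text
t: 13.9
tool_pos: [0.4938, 0.0344, 0.0789]
tool_rot: [3.13, -0.267, -0.003]
contact_force: [-0.5, 0.4, -8.9]
opening: 0.0216
```

View pics/s8.png

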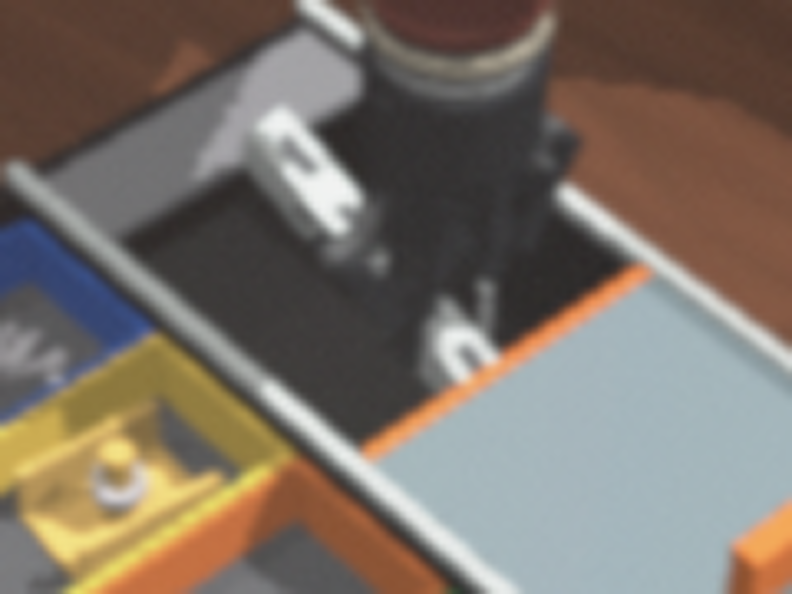

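View pics/t8.png

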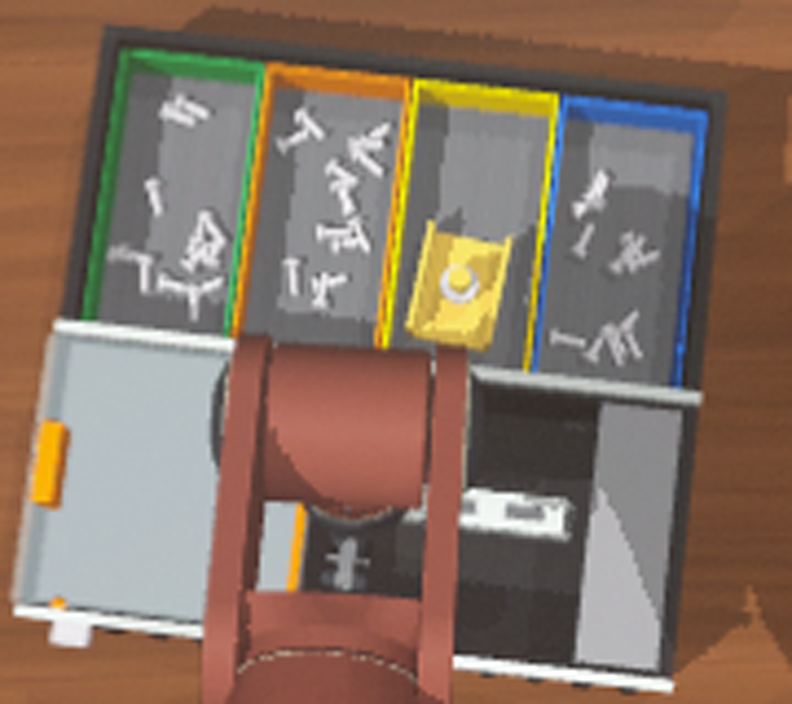

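Run:
```python
from h import *
dt=ctrl.get_image("top");ds=ctrl.get_image("scene")
s=lambda a:np.array(a)/6.6+[285,150]-.42
w=tri(dt,ct((570,517)),ds,s((269,121))); print("end",w,C(w))
w=tri(dt,ct((526,511)),ds,s((300,151))); print("hole",w,C(w))
print(C(ctrl.get_obs()["tool_pos"]))
```

```text
end [ 0.4733451  -0.08509275  0.12677505] [   1.2 -125.1]
hole [ 0.47847767 -0.06029514  0.12702648] [  2.9 -99.8]
[ 5.  -3.9]
```

The near end's top is at 127 mm, so the tilt is about 15°. I steepen to about 23° while drawing back a little.

```bash
python3 -m handwheel '{"offset":[[-0.01,-0.05,0.03],[-0.02,-0.1,0.07],[-0.02,-0.15,0.1],[-0.03,-0.2,0.14],[-0.04,-0.25,0.17],[-0.04,-0.3,0.21],[-0.05,-0.37,0.25],[-0.05,-0.37,0.25],[-0.05,-0.37,0.25],[-0.05,-0.37,0.25]],"roll":[0,0,0,0,0,0,0,0,0,0]}'
python3 - <<'E'
from h import *
d=ctrl.get_image("scene"); crop(d,285,130,405,220,6.6,"pics/s9.png")
d=ctrl.get_image("top"); crop(d,220,95,400,255,4.4,"pics/t9.png")
E
```

```text
t: 15.1
tool_pos: [0.4929, 0.0188, 0.0898]
tool_rot: [3.129, -0.268, 0.001]
contact_force: [-1.2, -4.1, -5.1]
opening: 0.0214
```

View pics/s9.png

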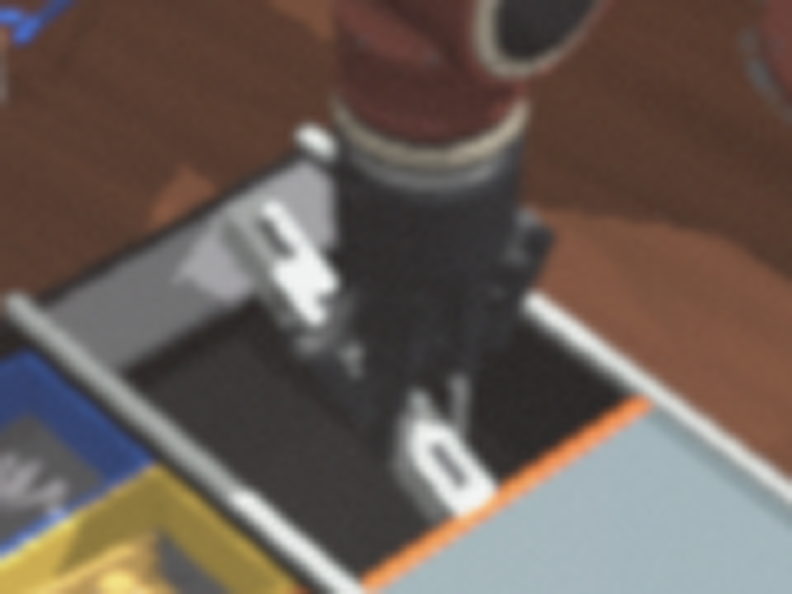

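View pics/t9.png

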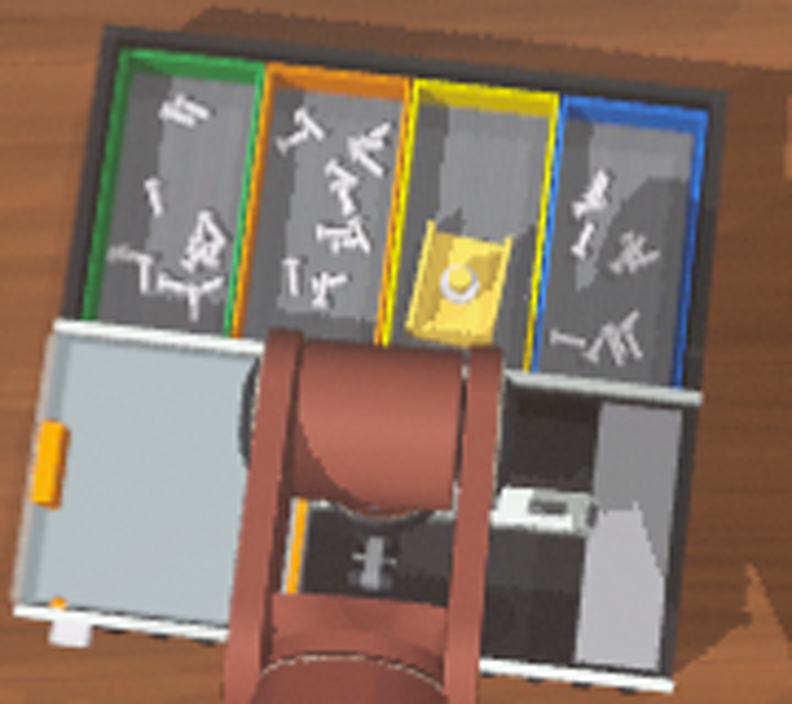

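```bash
python3 - <<'E'
from h import *
dt=ctrl.get_image("top");ds=ctrl.get_image("scene")
s=lambda a:np.array(a)/6.6+[285,130]-.42
w=tri(dt,ct((595,512)),ds,s((254,212))); print("end",w,C(w))
w=tri(dt,ct((548,507)),ds,s((276,238))); print("hole",w,C(w))
E
python3 -m handwheel '{"offset":[[-0.02,-0.15,0.05],[-0.04,-0.3,0.12],[-0.08,-0.6,0.25],[-0.12,-0.9,0.38],[-0.17,-1.2,0.5],[-0.21,-1.5,0.63],[-0.25,-1.8,0.76],[-0.29,-2.1,0.88],[-0.29,-2.1,0.88],[-0.29,-2.1,0.88]],"roll":[0,0,0,0,0,0,0,0,0,0]}'
python3 - <<'E'
from h import *
d=ctrl.get_image("scene"); crop(d,225,100,435,275,3.8,"pics/s10.png")
E
```

```text
end [ 0.4727036  -0.09698198  0.14423086] [   2.2 -136.9]
hole [ 0.47870458 -0.07294946  0.1461731 ] [   4.9 -112.3]
t: 16.3
tool_pos: [0.4813, -0.0652, 0.125]
tool_rot: [3.129, -0.269, 0.002]
contact_force: [-0.3, -1.4, -4.2]
opening: 0.0211
```

View pics/s10.png

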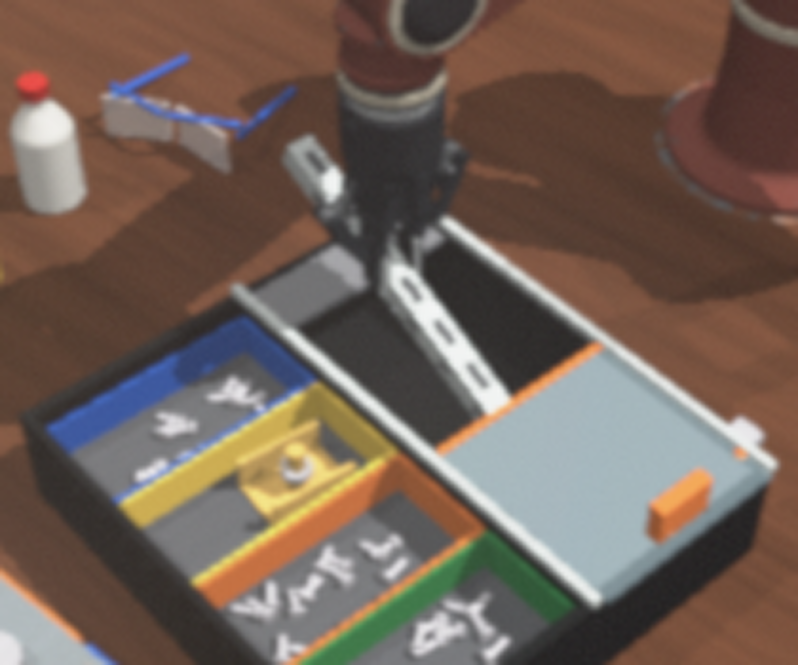

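The strut is well out, its far end just under the cover's edge at (490,405). I draw it clear, then lift.

```bash
python3 -m handwheel '{"offset":[[-0.04,-0.3,0.12],[-0.08,-0.6,0.24],[-0.12,-0.9,0.37],[-0.16,-1.15,0.47],[-0.16,-1.15,0.9],[-0.16,-1.15,1.5],[-0.16,-1.15,2.1],[-0.16,-1.15,2.4],[-0.16,-1.15,2.4],[-0.16,-1.15,2.4]],"roll":[0,0,0,0,0,0,0,0,0,0]}'
python3 - <<'E'
from h import *
d=ctrl.get_image("scene"); crop(d,225,80,435,255,3.8,"pics/s11.png")
d=ctrl.get_image("top"); crop(d,220,95,400,255,4.4,"pics/t11.png")
print(C(ctrl.get_obs()["tool_pos"]))
E
```

```text
t: 17.35
tool_pos: [0.4743, -0.1106, 0.2199]
tool_rot: [-3.13, 0.268, 0.001]
contact_force: [0.8, -0.2, -3.5]
opening: 0.0213
[   5.1 -149.9]
```

View pics/s11.png

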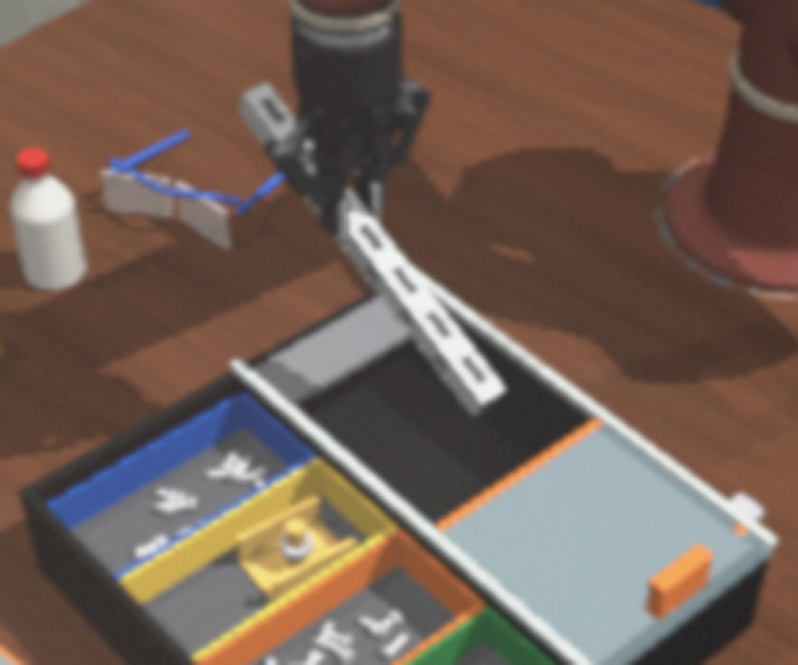

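View pics/t11.png

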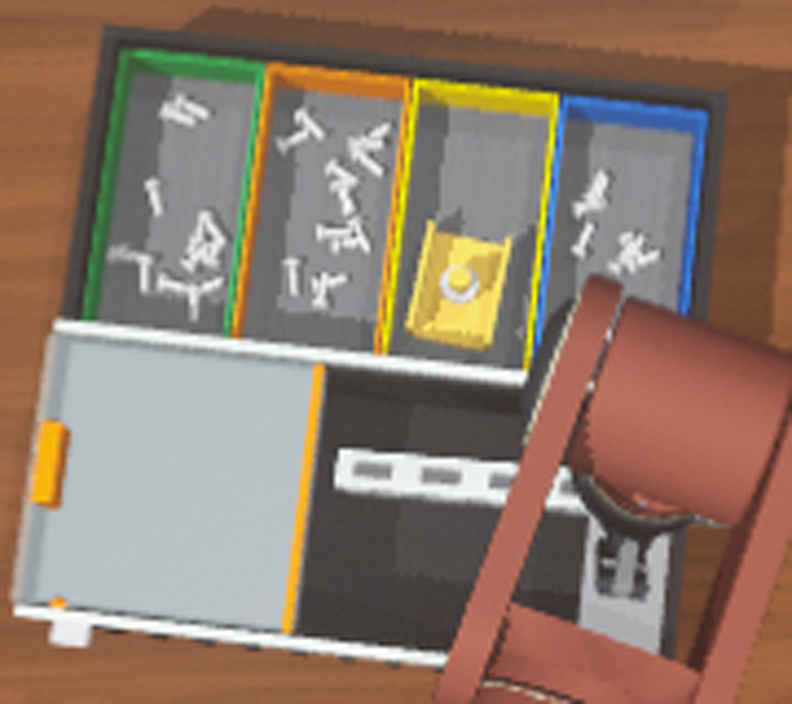

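Free of the carrier. I triangulate the far end to get the tilt.

Run:
```python
from h import *
dt=ctrl.get_image("top");ds=ctrl.get_image("scene")
s=lambda a:np.array(a)/3.8+[225,80]-.4
P=[]
for n,a,b in [("end",(336,472),(487,395)),("h1",(372,470),(478,371)),("h2",(441,475),(440,324))]:
    w=tri(dt,ct(a),ds,s(b)); print(n,w.round(4),C(w)); P.append(w)
```

```text
end [0.5016 0.047  0.1676] [11.   9.6]
h1 [0.4981 0.0297 0.1785] [ 9.9 -8. ]
h2 [ 0.4923 -0.0101  0.1958] [  9.6 -48.2]
```

Tilt is 23°, above the 17° limit. I'll move +80 mm in y and lower gently so that the far end rests on the cover's top and levels the strut in the pads.

```bash
python3 -m handwheel '{"offset":[[0.04,0.3,0],[0.08,0.6,0],[0.13,0.9,0],[0.17,1.2,-0.1],[0.21,1.5,-0.3],[0.25,1.8,-0.5],[0.28,1.98,-0.7],[0.28,1.98,-0.9],[0.28,1.98,-1.0],[0.28,1.98,-1.1]],"roll":[0,0,0,0,0,0,0,0,0,0]}'; python3 -m handwheel '{"offset":[[0,0,-0.15],[0,0,-0.3],[0,0,-0.45],[0,0,-0.6],[0,0,-0.75],[0,0,-0.9],[0,0,-1.05],[0,0,-1.2],[0,0,-1.2],[0,0,-1.2]],"roll":[0,0,0,0,0,0,0,0,0,0]}'
python3 - <<'E'
from h import *
d=ctrl.get_image("scene"); crop(d,225,100,435,275,3.8,"pics/s12.png")
print(C(ctrl.get_obs()["tool_pos"]))
E
```

```text
t: 18.55
tool_pos: [0.4857, -0.0316, 0.1759]
tool_rot: [3.13, -0.268, -0.001]
contact_force: [-0.1, 0.9, -3.1]
opening: 0.0209
t: 19.55
tool_pos: [0.4856, -0.0309, 0.1281]
tool_rot: [-3.129, 0.268, 0.001]
contact_force: [-0.2, 0.8, -2.4]
opening: 0.021
[  5.9 -69.7]
```

View pics/s12.png

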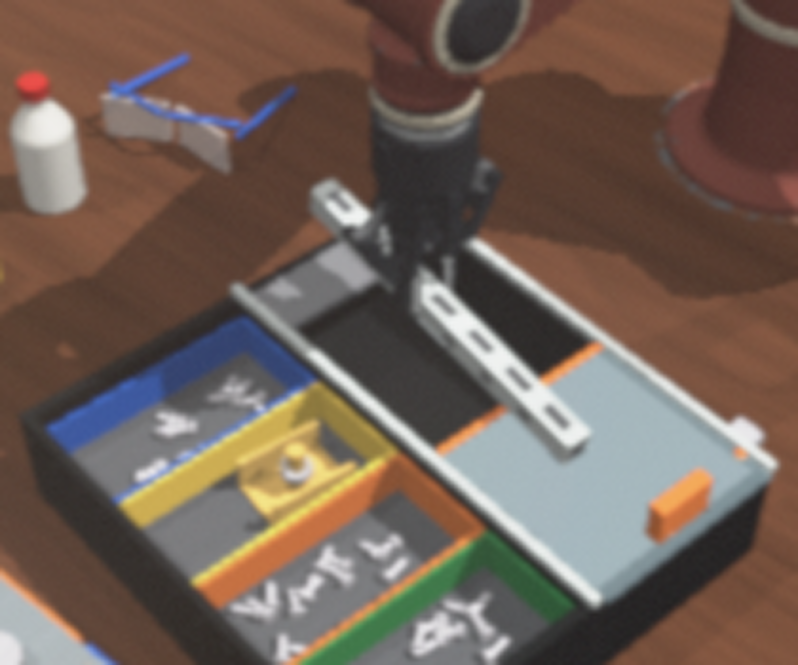

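Levelling works. I lower 12 mm more, firm up the grip, then lift.

```bash
python3 -m handwheel '{"offset":[[0,0,-0.1],[0,0,-0.2],[0,0,-0.3],[0,0,-0.3],[0,0,-0.3],[0,0,-0.3],[0,0,-0.3],[0,0,-0.3],[0,0,-0.3],[0,0,-0.3]],"roll":[0,0,0,0,0,0,0,0,0,0]}'; python3 -m handwheel '{"offset":[[0,0,0],[0,0,0],[0,0,0],[0,0,0],[0,0,0.2],[0,0,0.5],[0,0,0.9],[0,0,1.3],[0,0,1.7],[0,0,2.1]],"roll":[0,0,0,0,0,0,0,0,0,0]}' 0 60;  python3 -m handwheel '{"offset":[[0,0,0.2],[0,0,0.4],[0,0,0.5],[0,0,0.5],[0,0,0.5],[0,0,0.5],[0,0,0.5],[0,0,0.5],[0,0,0.5],[0,0,0.5]],"roll":[0,0,0,0,0,0,0,0,0,0]}'
python3 - <<'E'
from h import *
d=ctrl.get_image("scene"); crop(d,225,60,435,235,3.8,"pics/s13.png")
d=ctrl.get_image("top"); crop(d,220,95,400,255,4.4,"pics/t13.png")
E
```

```text
t: 20.6
tool_pos: [0.4858, -0.0312, 0.1165]
tool_rot: [-3.13, 0.268, 0.0]
contact_force: [-0.4, 0.2, -1.3]
opening: 0.0211
t: 21.6
tool_pos: [0.4859, -0.0314, 0.2022]
tool_rot: [3.13, -0.268, 0.001]
contact_force: [0.5, -1.1, -2.6]
opening: 0.0204
t: 22.6
tool_pos: [0.4858, -0.0313, 0.2204]
tool_rot: [-3.13, 0.268, 0.0]
contact_force: [-0.0, -0.8, -2.8]
opening: 0.0201
```

View pics/s13.png

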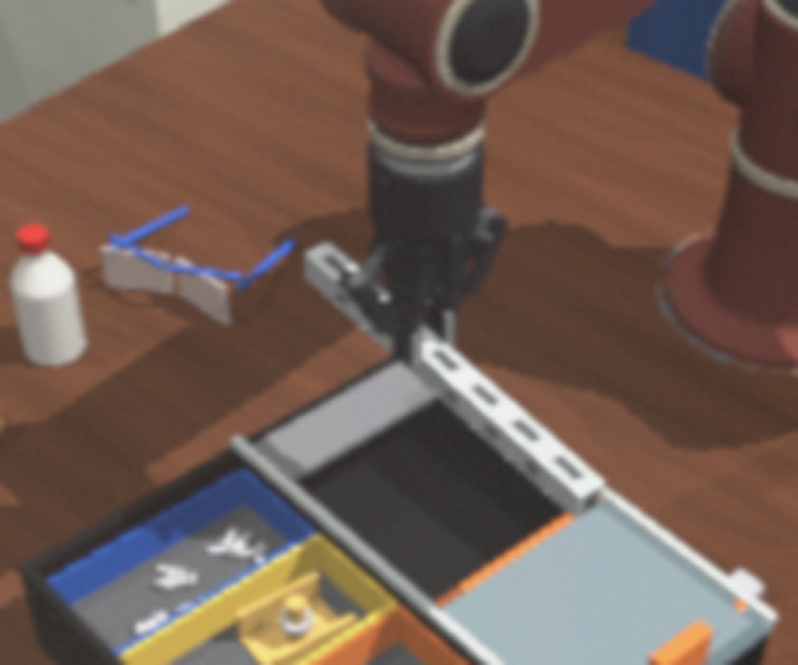

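View pics/t13.png

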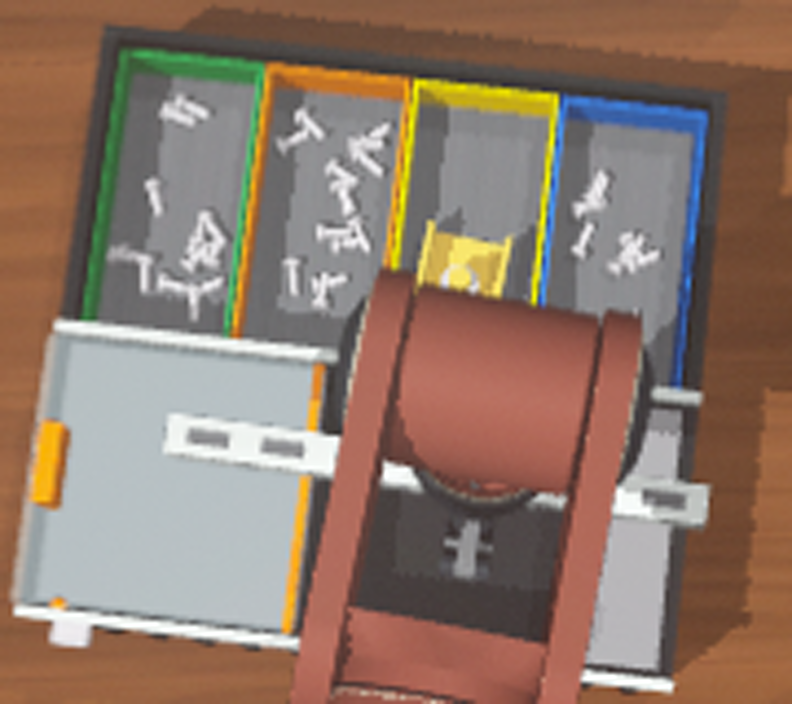

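Run:
```python
from h import *
dt=ctrl.get_image("top");ds=ctrl.get_image("scene")
s=lambda a:np.array(a)/3.8+[225,60]-.4
P=[]
for n,a,b in [("far",(168,435),(590,490)),("near",(708,503),(322,254))]:
    w=tri(dt,ct(a),ds,s(b)); print(n,w.round(4),C(w)); P.append(w)
v=P[0]-P[1]; print(np.linalg.norm(v), np.degrees(np.arcsin(v[2]/np.linalg.norm(v))))
print("tab",C(at_z(dt,*ct((53,463)),.129)))
cv2.imwrite("pics/t14.png",dt["img"][:,:,::-1]); cv2.imwrite("pics/s14.png",ds["img"][:,:,::-1])
o=ctrl.get_obs(); print(o["dq"].round(4),o["opening"])
```

```text
far [0.5158 0.1397 0.2211] [ 12.2 103.4]
near [ 0.4655 -0.1519  0.2402] [   2.7 -192.3]
0.2964488505150391 -3.7061772578044296
tab [  0.3 182.9]
[ 0.0024 -0.0007  0.0001  0.0003 -0.0014 -0.0007] 0.020013077790847624
```

View pics/t14.png

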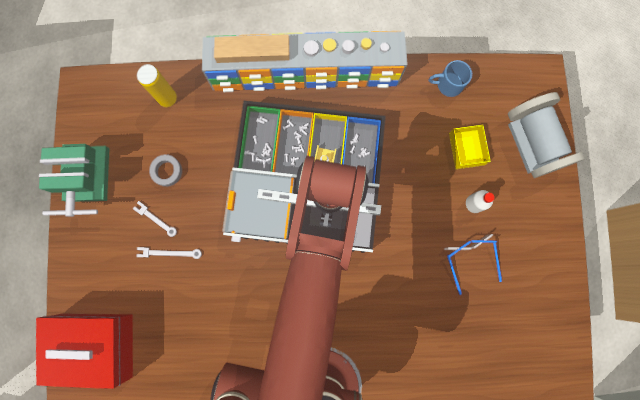

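Strut: level within 4°, ends at about 0.21–0.23 m, and nothing on the bench has moved. The tab reading of 183 mm is rough because the side face is in view, so I check the cover more carefully before handing in.

Run:
```python
from h import *
dt=ctrl.get_image("top"); crop(dt,222,180,300,240,10,"pics/t15.png")
img0=cv2.imread("pics/top0.png"); img1=dt["img"][:,:,::-1]
def org(im): 
    h=cv2.cvtColor(np.ascontiguousarray(im),cv2.COLOR_BGR2HSV); return cv2.inRange(h,(8,150,120),(22,255,255))
for n,im,us in(("start",img0,(340,360)),("now",img1,(280,300))):
    m=org(im)
    for v in(186,226,230):
        x=[u for u in range(*us) if m[v,u]]; 
        if x: print(n,v,x,C(at_z(dt,np.mean(x),v,.0955)))
m=org(img1)[:,222:240]; v,u=np.nonzero(m[185:215]); print(u.min()+222,u.max()+222,v.min()+185,v.max()+185)
for y in (181,188,195):
    for z in(.129,.0965):
        c,s=np.cos(p[2]),np.sin(p[2]); X=np.array([p[0]-s*y/1e3,p[1]+c*y/1e3,z]); print(y,z,(proj(dt,X)[0]-[222,180]+.45)*10)
```

```text
start 186 [354, 355] [  79.  -135.8]
start 226 [350, 351] [ -29.8 -136. ]
start 230 [349, 350, 351] [ -40.6 -135.8]
now 186 [291, 292] [59.9 33.1]
now 226 [286, 287] [-49.   33.5]
now 230 [285, 286] [-59.9  34.8]
227 235 191 209
181 0.129 [108.09533058 204.59340948]
181 0.0965 [128.35871728 221.55053675]
188 0.129 [ 81.9311661  201.62245084]
188 0.0965 [102.81432866 218.64588115]
195 0.129 [ 55.79289346 198.65318978]
195 0.0965 [ 77.29409808 215.74267855]
```

View pics/t15.png

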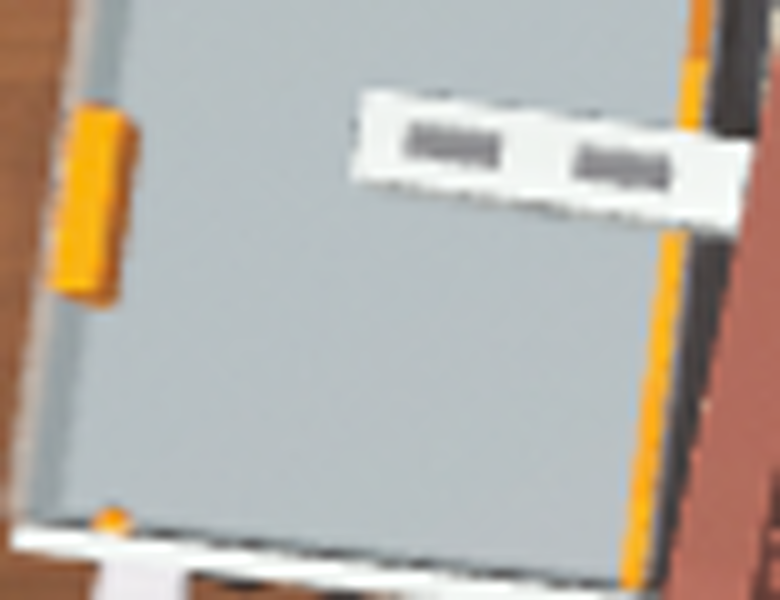

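The tab's top face spans y≈180–193, so its centre is at about 187 mm. The stripe has travelled 169.5 mm from a start of about 0–2 mm. The cover is therefore at about 0.171 m, past its catch. Handing in.

```bash
python3 -c "
from station import ctrl
ctrl.finish_job(); o=ctrl.get_obs(); print(o['t'],o['tool_pos'],o['contact_force'],o['opening'])"
```

```text
the job is handed in; nothing more can be done
the job is handed in; nothing more can be done
```

The cover is open in its catch, and the gripper holds the strut clear of the carrier. I handed the job in at about 23 s; no verdict is reported.

**What I did:** I pushed the cover open against its end stop (15 N at the end). I gripped the strut 25 mm off its centre and slid it 53 mm under the long deck. Raising it against the deck edge tipped the -y end up, to about 0.13 m at the end face. I then drew it out, levelled it by resting its far end lightly on the cover, firmed the grip to 60 N and lifted.

**Last checks:**
- **Strut:** measured at the top face, its ends are at 0.221 m and 0.240 m, so its tilt is about 4°. The force reading of 2.8 N downwards matches its weight, and the arm was at rest.
- **Cover:** it is at about 0.171–0.172 m. My first rough reading of the tab gave 183 mm (0.168 m). A closer look at the tab's top face gave 187 mm, and the distance the orange stripe had moved agrees with that.
- **Bystanders:** the other things on the bench look unmoved in the last top picture. The arm partly hides the bracket.
- **Not checked:** the final state reading after handing in was refused.

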